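# Stop-button check on the bench dough sheeter

## Task

Do the pre-use check of the dough sheeter's stop button, which needs no gripping: with the fingertips press the winged mushroom button down until it latches and let go of it so that it stays down by itself, then push a wing round clockwise (seen from above) until its catch lets go, and leave it so that it comes back up; then arm the machine again by pressing the flat round reset button beside it fully in and letting it come back. Do not force the controls, do not shove or lift the sheeter, and leave the things round it where they stand.

Things in the scene. Friction and masses are not known exactly. Their poses are not given: they have to be found in the camera images.
- sheeter: Brushed steel bench dough sheeter, 190 deep x 330 wide (sizes in mm), about 8 kg, loose on rubber feet. Origin under its middle; own x away from the operator, y to his left. Own y -165 to -15: control housing, flat top (panel) at height 106.5, with stop and reset button. Own y -15 to 165: rollers under a hopper and guard bars, up to 126 high, and a black dial on the left side, not used.
- stop_top (a point): Top centre of the stop button's black mushroom head, moving with it. Sizes in mm: dome 44 across, 16.5 tall, vertical axis; two opposite wings 13 thick, 13 tall, reaching 36 from the axis along this point's own -x and +x. Undersides of dome and wings are 16.5 below this point. Button out: point 144.5 above the worktop, at sheeter x -20, y -120. Bezel below: 50 across, 6 high.
- stop_stem (a joint): How far the stop button is pressed in, m: 0 = out, 0.0125 = hard down. Spring 3.5 N when out, 10 N hard down; passing the latch at about 0.004 takes about 9 N. Pressed beyond about 0.0085 it latches and, let go, stays at about 0.008. It springs back to 0 when the head is turned far enough.
- stop_head (a joint): Turn of the stop button's head about its vertical axis, rad, growing clockwise seen from above: 0 = rest, end stop at 0.9. A spring turns it back to 0 (0.03 to 0.075 N m). With the button latched, the catch lets go at about 0.45 to 0.5; when the wing is let go the head turns back by itself.
- reset_top (a point): Centre of the top face of the reset button: flat, black, round, 28 mm across, in a dark steel collar 44 mm across and 12 mm high. Not pressed, its top is 22 mm above the panel, 128.5 mm above the worktop; at sheeter x -30, y -43 mm, 78 mm to the left of the stop button.
- reset (a joint): How far the reset button is pressed in, m: 0 = out, 0.006 = fully in (5 N); it springs back.
- mug: Bystander: stoneware mug with a green band, 84 mm across, 92 mm high, handle along its own -y; origin on its underside.
- salt_shaker: Bystander: glass shaker with a grey top, 44 mm in diameter, 90 mm high; origin at the centre of its underside.
- teaspoon: Bystander: steel teaspoon lying flat, 138 mm long along its own x; origin on its underside at the middle.
- tin_half: Bystander: low food tin, 75 mm in diameter, 58 mm high; origin at the centre of its underside.
- tumbler: Bystander: clear drinking glass, 78 mm in diameter, 87 mm high; origin at the centre of its underside.
- tea_box: Bystander: small red cardboard box, 58 x 74 x 63 mm; origin at the centre of its underside.

How it is judged:
By the outcome, as a careful person would: the job done as asked, in the order asked, and still so for the second after the job is handed in, with the robot touching nothing.
It also fails if it takes over 51 s, if anything falls off the work surface, if the arm or the gripper's body presses on something with over 40 N, if the wrist force passes 120 N, or if a joint passes its speed limit or range.

## Robot

A 6-joint arm with a two-finger parallel gripper is mounted at the origin on a cart in front of the work surface, level with it; the furniture and walls round the work are solid. World frame = base frame: x ahead of the robot, y to its left, z up, the work surface at z = 0. Lengths are in m, angles in rad, forces in N, time in s.
With the tool pointing down it reaches from about 0.275 to 0.75 m from the base axis. Payload 10.2 kg.
Tool frame: the origin (TCP) lies midway between the tips of the shut fingers; the grasp point (between the pads) lies robot.hold_point_z behind it (robot.hold_point_z is the distance from the TCP to the grasp point, in m); z points along the fingers, y is the line along which they close (so a half turn about z gives the same grasp; the last joint's range is limited). The gripper opens to 85 mm and grips with 20 to 120 N. Pads are 22 mm wide; open, the fingers measure 114 mm over their backs; the gripper's body (76 mm by 85 mm) begins 54 mm behind the grasp point. The pads swing forward as they close: fully open they stand 13 mm farther back than shut.
Start: joints at [-1.41, 0.313, 1.498, -0, 1.331, -0.223], TCP at [0.197, -0.487, 0.231] pointing down, gripper open.
Joint ranges: [-2.94, 2.94], [-0.97, 2.17], [0.19, 2.56], [-1.23, 4.37], [0.02, 3.11], [-2.88, 2.88]. Speed limits (rad/s): [2.39, 2.39, 3.01, 3.14, 3.14, 3.14].

## Interface

Orientations are given as a unit quaternion [x, y, z, w].
In Python, from plant import robot, viewer, job gives the robot as it stands.
- The arm moves only by the tool jog_arm, never from a script. Its argument "moves" is a list of rows, each a list of 3 entries, a list of its own where there are three numbers: the finger opening in m, from 0 to 0.0854, then the shift along the tool's x, y, z in m, then the turn about the tool's z in degrees. In form: [[fingers, [dx, dy, dz], spin], ...]. A call has exactly 8 rows; each row shifts and turns the commanded pose from where the row before left it, along the tool's axes as they then stand; what a row does not reach is not made up. A row lasts 1/12 s, in which the tool goes at most 41.7 mm and 7.16 degrees, less where a joint would pass 70% of its speed; a pose out of reach is approached as far as the arm can. A call is refused whole if a number of a shift passes 0.0417 or a number of a turn 7.16, either way. A call with a gripper value outside its range is refused whole. The fingers move at their own pace and stop on an object; "force" is the grip in N (left out, the last holds). Time passes only in rows, so rows that do not move let the fingers close, or fill a call up. It gives the time, the measured TCP pose, the force, the opening and the grip force at its end, in the units of the state.
- robot.sense(): the state, without advancing time (a new reading comes with each control period).
- viewer.snapshot(name): name is "scene" or "top"; returns a dict with "img" (400x640x3 uint8, red, green, blue), "fovy" (degrees; the focal length in pixels is half the picture's height over the tangent of half this angle, whatever the lens; pixels are square), "cx", "cy" (the principal point, pixels), "rvec" (rotation vector, rad) and "tvec" (3), from world to camera coordinates, as OpenCV has them. Camera axes: x right, y down, z forward; pixel columns grow to the right and rows downward; lengths in m; the calibration is good to about 2 mm. A picture is of the moment at which its call begins. There is no depth.
- job.close_job(): hands the job in; it is judged then, once.
The state is a dict: "time_s": time; "q": joint angles; "qd": joint speeds; "joint_efforts": joint torques, N m; "tool_pos": TCP position; "orientation": TCP orientation; "ft_force": force on the tool from outside, world axes, zero at the start; "torque": the same for the moment, N m; "width": opening from 0.0 (shut) to 1.0 (fully open); "grasp_force": force on a finger pad.
Only numpy, scipy, OpenCV 4.12 (cv2) and the standard library are available. Lean on these libraries where they do the work, as an engineer would, in place of code of your own. Each camera call takes 0.05 s, during which the arm holds its last target. There are 200 camera calls.

## Working session

There is one attempt and no reset: what is moved stays moved. The work goes in short steps, Python scripts to look and compute and a tool call to move; the robot and the scene stay as the last step left them, time stands still between calls to the robot, and variables do not carry over. Pictures are saved under pics/ and viewed, at most 10 in all, crops included, and the job is handed in when it is done.

Besides the shell and the picture viewer there is one more tool, called after "Emit:" as name([rows], argument=value, ...), one row to a line, values as JSON. jog_arm: Moves the arm, as the interface text tells. Its arguments: {"type":"object","properties":{"moves":{"type":"array","items":{"type":"array"}},"force":{"type":"number"}},"required":["moves"]}

```bash
mkdir -p pics; cat > h.py <<'E'
import numpy as np, cv2
from plant import robot, viewer, job
def shot(n,f=None):
    s=viewer.snapshot(n)
    if f: cv2.imwrite('pics/'+f,cv2.cvtColor(s['img'],cv2.COLOR_RGB2BGR))
    return s
def cam(s):
    R=cv2.Rodrigues(np.array(s['rvec'],float))[0]; t=np.array(s['tvec'],float).ravel()
    f=s['img'].shape[0]/2/np.tan(np.radians(s['fovy'])/2); return R,t,f
def plane(s,u,v,z):
    R,t,f=cam(s); c=-R.T@t; d=R.T@np.array([(u-s['cx'])/f,(v-s['cy'])/f,1]); return c+d*(z-c[2])/d[2]
def proj(s,p):
    R,t,f=cam(s); q=R@np.array(p)+t; return s['cx']+f*q[0]/q[2], s['cy']+f*q[1]/q[2]
E
python3 - <<'E'
from h import *
a=shot('top','t0.png');b=shot('scene','s0.png')
for s in(a,b):
    R,t,f=cam(s);print(-R.T@t,f,s['cx'],s['cy'])
print(robot.sense(),robot.hold_point_z)
E
```

```text
[0.4288453  0.08366308 1.27371366] 455.9123077927868 317.9185702039782 199.7140462429392
[-0.0538882   0.55897975  0.95509792] 514.4425051611339 316.45981420364586 195.7416204898802
{'time_s': 0.1, 'q': array([-1.41039171e+00,  3.13385649e-01,  1.49833388e+00, -2.18805661e-06,
        1.33100336e+00, -2.23391865e-01]), 'qd': array([ 4.88153520e-04,  6.49968425e-04, -8.89496926e-04,  9.29421942e-05,
       -5.70176537e-04,  1.66183733e-03]), 'joint_efforts': array([ 1.91722022e-03, -4.12906337e+01, -2.60139763e+01, -2.12774803e-04,
        3.09549381e-03, -1.49048714e-05]), 'tool_pos': array([ 0.19653882, -0.48658584,  0.23080685]), 'orientation': array([ 9.81643760e-01,  1.90722859e-01,  1.67325426e-05, -5.64868740e-04]), 'ft_force': array([0.85254511, 0.38979764, 0.37631243]), 'torque': array([-0.00441368, -0.01383127,  0.05402418]), 'grasp_force': 0.0, 'width': 0.9997216436472542} 0.0187
```

View pics/t0.png

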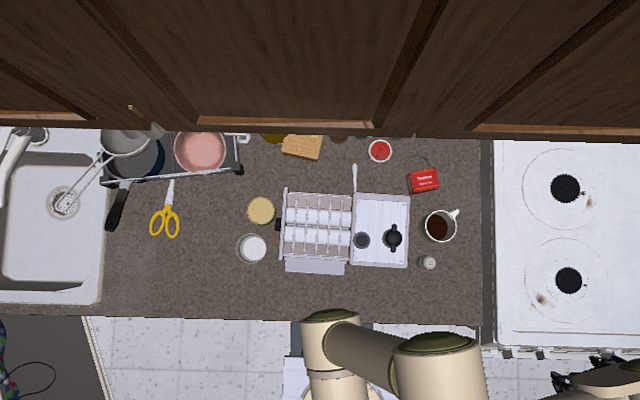

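View pics/s0.png

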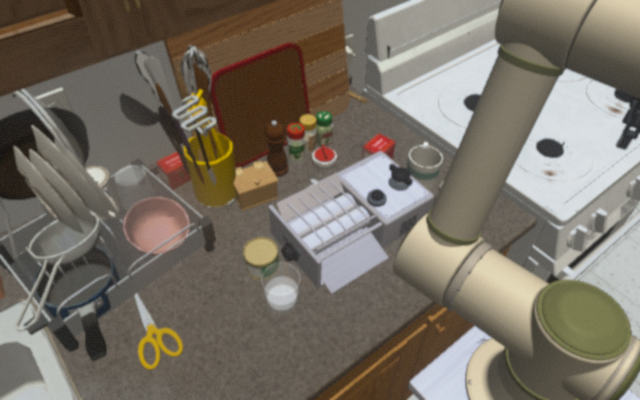

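Top view: stop button at about (394,237), with its wings along the picture's vertical; reset at (362,240). Mug at (440,226), shaker at (428,262).

```bash
python3 - <<'E'
from h import *
a=shot('top');b=shot('scene')
ca=cv2.resize(a['img'][185:275,340:460],None,fx=6,fy=6,interpolation=2)[:540]
cv2.imwrite('pics/c1.png',ca[:,:,::-1])
for s,box,nm in((a,(352,185,412,275),'top'),(b,(360,155,420,215),'scene')):
    x0,y0,x1,y1=box
    m=(s['img'][y0:y1,x0:x1].max(2)<75).astype(np.uint8)
    n,l,st,c=cv2.connectedComponentsWithStats(m)
    for i in range(1,n):
        if st[i,4]>30:
            u,v=c[i]+[x0,y0]; print(nm,st[i]+[x0,y0,0,0,0],u,v,plane(s,u,v,.137),plane(s,u,v,.1285))
# panel corners: bright region
m=cv2.inRange(cv2.cvtColor(a['img'],cv2.COLOR_RGB2HSV),(0,0,165),(180,60,255)); m[:, :345]=0;m[:,420:]=0;m[:185]=0;m[275:]=0
cs=max(cv2.findContours(m,0,2)[0],key=cv2.contourArea); r=cv2.minAreaRect(cs);print(r)
for p in cv2.boxPoints(r): print(p,plane(a,*p,.1065))
E
```

```text
top [385 224  17  28 284] 392.8767605633803 237.85211267605632 [ 0.47190537 -0.1108597   0.137     ] [ 0.47222736 -0.11231429  0.1285    ]
top [356 234  12  12 107] 361.4672897196262 239.76635514018693 [ 0.46500365 -0.03271757  0.137     ] [ 0.46527403 -0.03358783  0.1285    ]
scene [391 164  23  21 288] 401.78819444444446 173.98611111111111 [ 0.47131575 -0.11382448  0.137     ] [ 0.47677259 -0.12081489  0.1285    ]
scene [371 191  12  10  92] 376.7173913043478 195.32608695652175 [ 0.45732769 -0.02368111  0.137     ] [ 0.4626392  -0.02973493  0.1285    ]
((379.95001220703125, 226.34999084472656), (56.666751861572266, 79.7445068359375), 3.3664608001708984)
[349.32416 264.48965] [ 0.40262265 -0.00603213  0.1065    ]
[354.0069  184.88275] [ 0.6070546  -0.01422526  0.1065    ]
[410.57587 188.21033] [ 0.60252127 -0.16091306  0.1065    ]
[405.89313 267.81723] [ 0.39815333 -0.14975399  0.1065    ]
```

View pics/c1.png

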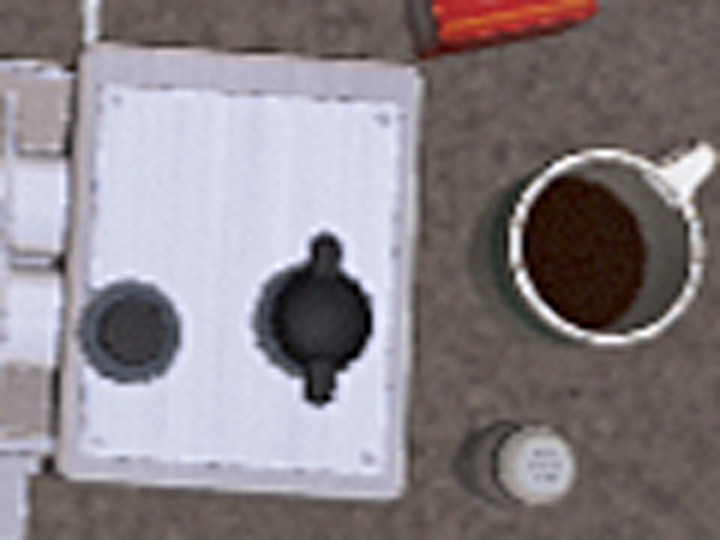

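The crop shows the stop head at crop (321,320), or (393.5,238) in the full picture. Its wings run along the sheeter's x (yaw about -2.5°). The reset is at crop (132,330). The two sit 78 mm apart as given. Moving now.

Emit:
jog_arm([
  [0,[0.03,-0.018,0],6.2],
  [0,[0.028,-0.022,0],6.2],
  [0,[0.024,-0.025,0],6.2],
  [0,[0.02,-0.028,0],6.2],
  [0,[0.019,-0.029,0],0],
  [0,[0.019,-0.029,0],0],
  [0,[0.019,-0.029,0],0],
  [0,[0.019,-0.029,0],0],
], force=40)

```text
time_s: 0.87
tool_pos: [0.3586, -0.2586, 0.2313]
orientation: [1.0, -0.025, 0.0, 0.0]
ft_force: [0.7, 0.2, -0.0]
width: -0.001
grasp_force: 0.0
```

Emit:
jog_arm([
  [0,[0.02,-0.028,0],0],
  [0,[0.02,-0.028,0],0],
  [0,[0.02,-0.028,0],0],
  [0,[0.02,-0.028,-0.005],0],
  [0,[0.01,-0.015,-0.02],0],
  [0,[0,0,-0.02],0],
  [0,[0,0,0],0],
  [0,[0,0,0],0],
])

```text
time_s: 1.53
tool_pos: [0.4543, -0.1377, 0.2766]
orientation: [1.0, -0.024, 0.001, 0.0]
ft_force: [0.2, -0.0, -1.3]
width: 0.002
grasp_force: 0.0
```

Emit:
jog_arm([
  [0,[0.016,-0.026,0.01],0],
  [0,[0,0,0.025],0],
  [0,[0,0,0.025],0],
  [0,[0,0,0.025],0],
  [0,[0,0,0.02],0],
  [0,[0,0,0.01],0],
  [0,[0,0,0],0],
  [0,[0,0,0],0],
])

```text
time_s: 2.2
tool_pos: [0.4713, -0.1128, 0.1614]
orientation: [1.0, -0.025, -0.0, -0.0]
ft_force: [0.8, -0.8, 0.2]
width: 0.001
grasp_force: 0.0
```

```bash
python3 - <<'E'
from h import *
a=shot('top');b=shot('scene')
i1=cv2.resize(a['img'][190:270,340:420],(400,400),interpolation=2);i2=cv2.resize(b['img'][130:230,340:440],(400,400),interpolation=2)
cv2.imwrite('pics/c2.png',np.hstack([i1,i2])[:,:,::-1]);print(robot.sense()['tool_pos'])
E
```

```text
[ 0.47185886 -0.11298798  0.16240703]
```

View pics/c2.png

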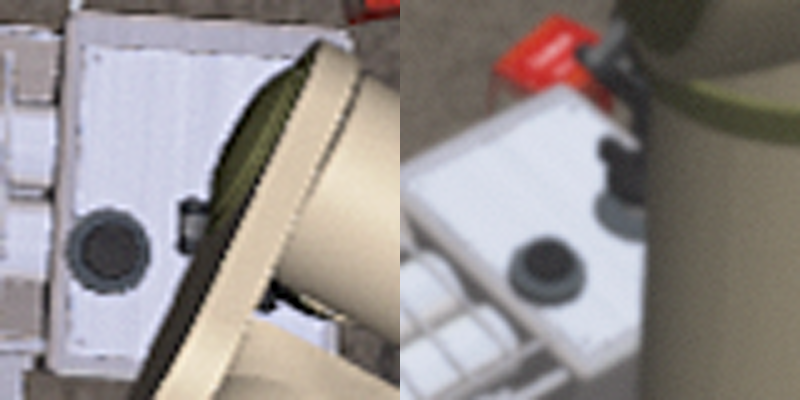

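The arm hides most of the head. The visible part (scene crop, about (620,170)) is right under the fingertips. Pressing now.

Emit:
jog_arm([
  [0,[0,0,0.008],0],
  [0,[0,0,0.006],0],
  [0,[0,0,0.004],0],
  [0,[0,0,0.002],0],
  [0,[0,0,0.002],0],
  [0,[0,0,0.002],0],
  [0,[0,0,0.001],0],
  [0,[0,0,0],0],
])

```text
time_s: 2.97
tool_pos: [0.4714, -0.1126, 0.1365]
orientation: [1.0, -0.024, 0.0, 0.0]
ft_force: [-3.4, 0.3, 7.5]
width: -0.0
grasp_force: 3.4
```

Emit:
jog_arm([
  [0,[0,0,0.001],0],
  [0,[0,0,0.001],0],
  [0,[0,0,0.001],0],
  [0,[0,0,0],0],
  [0,[0,0,0],0],
  [0,[0,0,0],0],
  [0,[0,0,0],0],
  [0,[0,0,0],0],
])

```text
time_s: 3.63
tool_pos: [0.4714, -0.1126, 0.1338]
orientation: [1.0, -0.024, 0.0, 0.0]
ft_force: [-3.1, 1.2, 7.6]
width: -0.0
grasp_force: 4.1
```

Emit:
jog_arm([
  [0,[0,0,-0.005],0],
  [0,[0,0,-0.01],0],
  [0,[0,0,-0.02],0],
  [0,[-0.015,0.014,0],0],
  [0,[-0.02,0.02,0],0],
  [0,[0,0,0],0],
  [0,[0,0,0],0],
  [0,[0,0,0],0],
])

```text
time_s: 4.3
tool_pos: [0.4351, -0.1447, 0.1686]
orientation: [1.0, -0.025, 0.0, 0.0]
ft_force: [-0.1, -0.0, -0.4]
width: -0.002
grasp_force: 0.0
```

```bash
python3 - <<'E'
from h import *
a=shot('top');b=shot('scene')
i1=cv2.resize(a['img'][190:270,340:420],(400,400),interpolation=2);i2=cv2.resize(b['img'][130:230,340:440],(400,400),interpolation=2)
cv2.imwrite('pics/c3.png',np.hstack([i1,i2])[:,:,::-1]);print(robot.sense()['tool_pos'])
for z in(.1445,.1365): print(proj(a,(.4715,-.1125,z)),proj(b,(.4715,-.1125,z)))
E
```

```text
[ 0.43519318 -0.14438629  0.16831651]
(np.float64(394.05730768467345), np.float64(237.93394722596528)) (np.float64(401.7579251304552), np.float64(171.82539217337202))
(np.float64(393.4989595791254), np.float64(238.04018848461638)) (np.float64(401.28313643677035), np.float64(174.3480976216215))
```

View pics/c3.png

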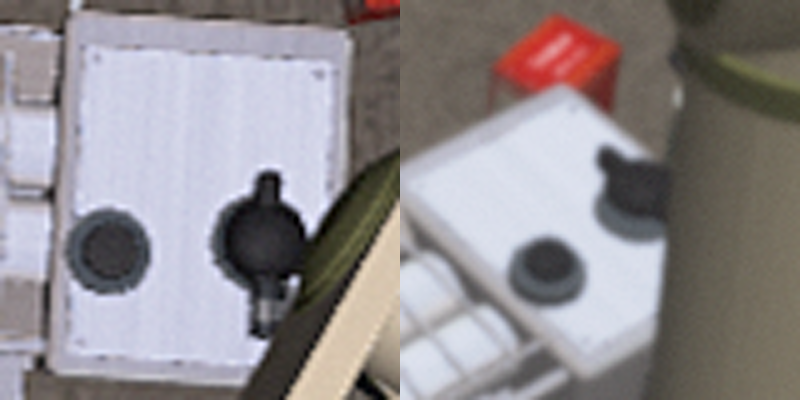

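The front of the head is hidden, but the button sits visibly lower (back wing tip at scene crop (607,158), was about 150), so it has latched. Lowering beside the front wing, on its right.

Emit:
jog_arm([
  [0,[0,0,0.015],0],
  [0,[0,0,0.015],0],
  [0,[0,0,0.01],0],
  [0,[0,0,0.006],0],
  [0,[0,-0.005,0],0],
  [0,[0,-0.004,0],0],
  [0,[0,0,0],0],
  [0,[0,0,0],0],
])

```text
time_s: 5.07
tool_pos: [0.4356, -0.1356, 0.1229]
orientation: [1.0, -0.024, 0.0, 0.0]
ft_force: [-0.1, -0.1, 0.1]
width: 0.001
grasp_force: 0.0
```

Emit:
jog_arm([
  [0,[0,-0.002,0],0],
  [0,[0,-0.002,0],0],
  [0,[0,-0.002,0],0],
  [0,[0,-0.002,0],0],
  [0,[0,-0.001,0],0],
  [0,[0,-0.001,0],0],
  [0,[0,0,0],0],
  [0,[0,0,0],0],
])

```text
time_s: 5.73
tool_pos: [0.4355, -0.1258, 0.1223]
orientation: [1.0, -0.024, -0.0, -0.0]
ft_force: [-2.2, -1.9, 1.3]
width: -0.001
grasp_force: 1.6
```

Emit:
jog_arm([
  [0,[0,-0.002,0],0],
  [0,[0,-0.002,0],0],
  [0,[0,-0.002,0],0],
  [0,[0,-0.001,0],0],
  [0,[0,-0.001,0],0],
  [0,[0,-0.001,0],0],
  [0,[0,0,0],0],
  [0,[0,0,0],0],
])

```text
time_s: 6.4
tool_pos: [0.4363, -0.1168, 0.1224]
orientation: [1.0, -0.024, 0.0, 0.0]
ft_force: [-1.9, -0.6, 1.4]
width: -0.005
grasp_force: 1.5
```

```bash
python3 - <<'E'
from h import *
a=shot('top');b=shot('scene')
i1=cv2.resize(a['img'][190:270,340:420],(400,400),interpolation=2);i2=cv2.resize(b['img'][130:230,340:440],(400,400),interpolation=2)
cv2.imwrite('pics/c4.png',np.hstack([i1,i2])[:,:,::-1]);print(robot.sense()['tool_pos'])
E
```

```text
[ 0.4362681  -0.11687494  0.12236541]
```

View pics/c4.png

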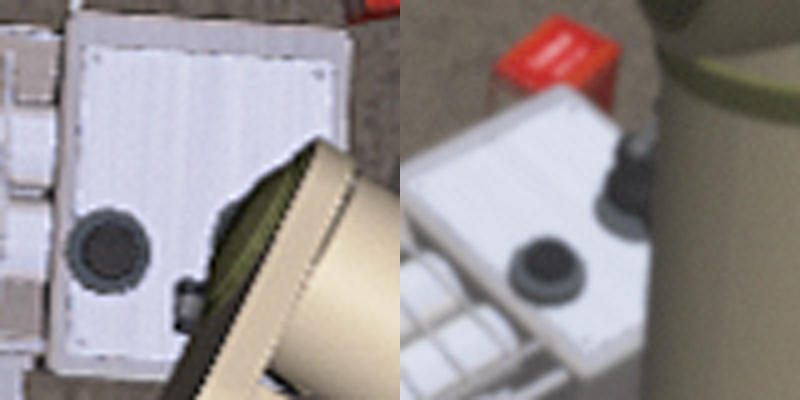

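The back wing has swung round. The arm hides whether the catch has let go, so I'll push 3 mm more, still short of the end stop, then back off.

Emit:
jog_arm([
  [0,[0,-0.002,0],0],
  [0,[0,-0.001,0],0],
  [0,[0,0,0],0],
  [0,[0,0,0],0],
  [0,[0,0,0],0],
  [0,[0,0,0],0],
  [0,[0,0,0],0],
  [0,[0,0,0],0],
])

```text
time_s: 7.17
tool_pos: [0.4362, -0.1138, 0.1222]
orientation: [1.0, -0.025, -0.0, -0.0]
ft_force: [-2.1, -1.0, -0.7]
width: -0.002
grasp_force: 1.0
```

Emit:
jog_arm([
  [0,[0,0.004,0],0],
  [0,[0,0.006,0],0],
  [0,[0,0.008,0],0],
  [0,[0,0.01,0],0],
  [0,[0,0.005,0],0],
  [0,[0,0,-0.015],0],
  [0,[0,0,-0.03],0],
  [0,[0,0,-0.03],0],
])

```text
time_s: 7.83
tool_pos: [0.4344, -0.147, 0.1978]
orientation: [1.0, -0.025, -0.001, -0.001]
ft_force: [0.3, -0.8, 0.8]
width: 0.004
grasp_force: 0.0
```

Emit:
jog_arm([
  [0,[-0.03,0,0],0],
  [0,[-0.03,0,0],0],
  [0,[-0.03,0,0],0],
  [0,[0,0,0],0],
  [0,[0,0,0],0],
  [0,[0,0,0],0],
  [0,[0,0,0],0],
  [0,[0,0,0],0],
])

```text
time_s: 8.5
tool_pos: [0.3454, -0.1426, 0.1972]
orientation: [1.0, -0.024, 0.0, -0.0]
ft_force: [-0.1, -0.2, -0.0]
width: -0.0
grasp_force: 0.0
```

```bash
python3 - <<'E'
from h import *
a=shot('top');b=shot('scene')
i1=cv2.resize(a['img'][190:270,340:420],(400,400),interpolation=2);i2=cv2.resize(b['img'][130:230,340:440],(400,400),interpolation=2)
cv2.imwrite('pics/c5.png',np.hstack([i1,i2])[:,:,::-1]);print(robot.sense()['tool_pos'])
E
```

```text
[ 0.34517379 -0.14241017  0.19712043]
```

View pics/c5.png

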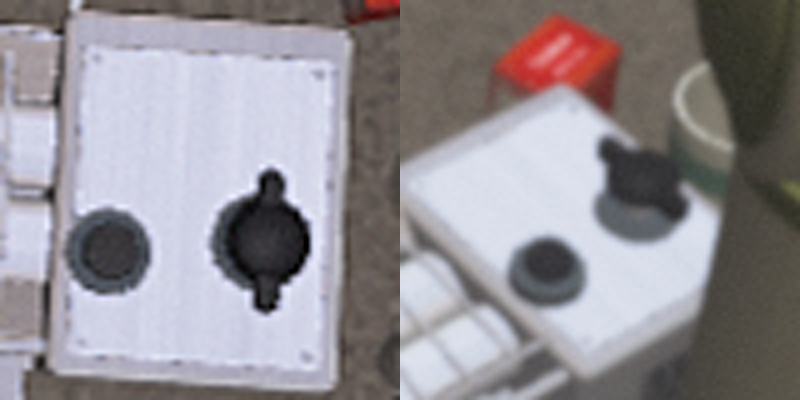

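The button is back up (wing tip at scene crop (607,150), gap over the bezel visible), the wings are back at rest, and the sheeter has not moved. Next is the reset at (362,240), about (0.4655, -0.035).

Emit:
jog_arm([
  [0,[0.025,-0.025,0],0],
  [0,[0.03,-0.028,0],0],
  [0,[0.03,-0.03,0],0],
  [0,[0.03,-0.03,0],0],
  [0,[0,0,0.02],0],
  [0,[0,0,0.02],0],
  [0,[0,0,0.007],0],
  [0,[0,0,0],0],
])

```text
time_s: 9.27
tool_pos: [0.4634, -0.0358, 0.1488]
orientation: [1.0, -0.024, -0.002, -0.001]
ft_force: [0.9, 0.2, 0.7]
width: -0.005
grasp_force: 0.0
```

Emit:
jog_arm([
  [0,[0.001,-0.001,0.006],0],
  [0,[0,0,0.006],0],
  [0,[0,0,0.005],0],
  [0,[0,0,0.003],0],
  [0,[0,0,0.002],0],
  [0,[0,0,0.002],0],
  [0,[0,0,0.001],0],
  [0,[0,0,0],0],
])

```text
time_s: 9.93
tool_pos: [0.4651, -0.0354, 0.1254]
orientation: [1.0, -0.025, -0.0, 0.0]
ft_force: [-1.4, -0.8, 3.0]
width: -0.004
grasp_force: 1.6
```

Emit:
jog_arm([
  [0,[0,0,0.001],0],
  [0,[0,0,0.001],0],
  [0,[0,0,0.001],0],
  [0,[0,0,0],0],
  [0,[0,0,0],0],
  [0,[0,0,0],0],
  [0,[0,0,0],0],
  [0,[0,0,0],0],
])

```text
time_s: 10.6
tool_pos: [0.4651, -0.0353, 0.1225]
orientation: [1.0, -0.024, 0.0, 0.0]
ft_force: [-2.6, -0.3, 6.0]
width: -0.001
grasp_force: 3.1
```

Emit:
jog_arm([
  [0,[0,0,0.0005],0],
  [0,[0,0,0.0005],0],
  [0,[0,0,0],0],
  [0,[0,0,0],0],
  [0,[0,0,0],0],
  [0,[0,0,0],0],
  [0,[0,0,0],0],
  [0,[0,0,0],0],
])

```text
time_s: 11.27
tool_pos: [0.4652, -0.0354, 0.1224]
orientation: [1.0, -0.024, 0.0, 0.0]
ft_force: [-6.2, -0.6, 16.7]
width: -0.004
grasp_force: 7.8
```

The force jumps to 17 N with no further travel, so the button is at its stop, fully in. Lifting off and clearing.

Emit:
jog_arm([
  [0,[0,0,-0.003],0],
  [0,[0,0,-0.008],0],
  [0,[0,0,-0.015],0],
  [0,[0,0,-0.03],0],
  [0,[0,0,-0.03],0],
  [0,[-0.03,0,0],0],
  [0,[-0.035,0,0],0],
  [0,[-0.035,0,0],0],
])

```text
time_s: 11.93
tool_pos: [0.3642, -0.03, 0.2074]
orientation: [1.0, -0.024, 0.0, -0.0]
ft_force: [-0.6, 0.3, 1.4]
width: -0.001
grasp_force: 0.0
```

Emit:
jog_arm([
  [0,[0,0.03,0],0],
  [0,[0,0.03,0],0],
  [0,[0,0.03,0],0],
  [0,[0,0,0],0],
  [0,[0,0,0],0],
  [0,[0,0,0],0],
  [0,[0,0,0],0],
  [0,[0,0,0],0],
])

```text
time_s: 12.6
tool_pos: [0.3609, -0.1194, 0.2073]
orientation: [1.0, -0.024, 0.0, -0.0]
ft_force: [0.0, 0.9, -0.6]
width: -0.005
grasp_force: 0.0
```

```bash
python3 - <<'E'
from h import *
a=shot('top');b=shot('scene')
i1=cv2.resize(a['img'][150:290,230:470],(400,233),interpolation=2);i1=np.vstack([i1,np.zeros((167,400,3),np.uint8)]);i2=cv2.resize(b['img'][130:230,340:440],(400,400),interpolation=2)
cv2.imwrite('pics/c6.png',np.hstack([i1,i2])[:,:,::-1]);print(robot.sense()['tool_pos'])
E
```

```text
[ 0.36090459 -0.11961073  0.20731986]
```

View pics/c6.png

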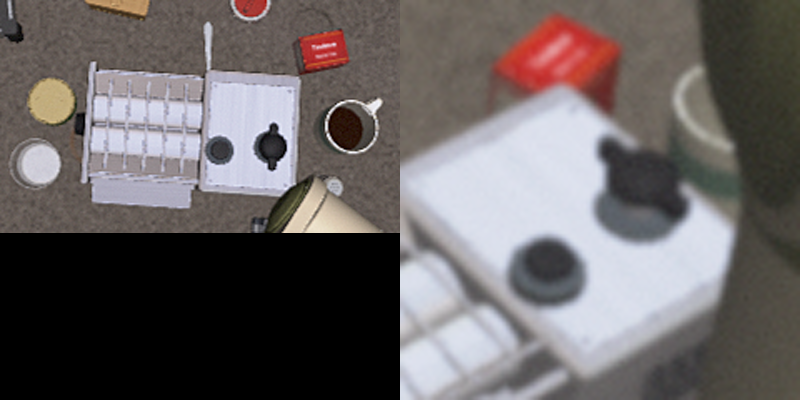

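The stop button (scene crop (640,175)) and the reset (545,262) are both up, and everything around the sheeter stands where it was.

```bash
python3 -c "
from plant import job;print(job.close_job())"
```

```text
the job is handed in; nothing more can be done
None
```

The stop-button check is done and handed in: stop pressed and latched, wing turned until it came back up, reset pressed fully in and back out, with sheeter and bystanders where they stood in the last pictures.

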